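# Tip a slide mailer out of its tray pocket, pack it in the transport case and shut the lid

## Robot

A 7-joint arm with a two-finger parallel gripper is mounted at the origin on a cart in front of the work surface, level with it; the furniture and walls round the work are solid. World frame = base frame: x ahead of the robot, y to its left, z up, the work surface at z = 0. Lengths are in m, angles in rad, forces in N, time in s.
With the tool pointing down it reaches from about 0.4 to 0.85 m from the base axis. Payload 10.4 kg.
Tool frame: the origin (TCP) lies on the centre line of the jaws, within the pads' length; the fingertips stand r.finger_overhang ahead of it and the grasp point (between the pads) lies 5 mm behind it (r.finger_overhang is the distance from the TCP to the fingertips, in m); z points along the fingers, y is the line along which they close (so a half turn about z gives the same grasp; the last joint's range is limited). The gripper opens to 87 mm and grips with 3 to 60 N. Pads are 19 mm wide; open, the fingers measure 117 mm over their backs; the gripper's body (75 mm by 190 mm) begins 51 mm behind the grasp point.
Start: joints at [-1.344, 0.332, -0.065, 1.46, 0.022, 1.35, -0.088], TCP at [0.154, 0.606, 0.199] pointing down, gripper open.
Joint ranges: [-2.6, 2.6], [-0.5, 2.12], [-1.47, 1.34], [0.16, 2.42], [-1.27, 4.41], [0.06, 2.06], [-2.6, 2.6]. Speed limits (rad/s): [2.22, 2.22, 2.79, 2.79, 3.14, 3.14, 3.14].

## Interface

Orientations are given as a unit quaternion [x, y, z, w].
In Python, from bench import read_state, viewer, r gives the robot as it stands.
- The arm moves only by the tool carry_out, never from a script. Its argument "moves" is a list of rows, each a list of 6 numbers: the shift along the tool's x, y, z in units of 40 mm (1.0 is 40 mm), then the turn, a rotation vector about the tool's x, y, z in units of 8 degrees (1.0 is 8 degrees). A call has 1 to 20 rows; each row shifts and turns the commanded pose from where the row before left it, along the tool's axes as they then stand; what a row does not reach is not made up. A row lasts 1/8 s, in which the tool goes at most 62.5 mm and 10.7 degrees, less where a joint would pass 70% of its speed; a pose out of reach is approached as far as the arm can. A call is refused whole if a number of a shift passes 1 or a number of a turn 1, either way. A call with a gripper value outside its range is refused whole. "fingers" is the finger opening in mm, from 0 to 87, set as the call begins (left out, the last holds). The fingers move at their own pace and stop on an object; "force" is the grip in N (left out, the last holds). Time passes only in rows, so rows that do not move let the fingers close. It gives the time, the measured TCP pose, the force, the opening and the grip force at its end, in the units of the state.
- read_state(): the state, without advancing time (a new reading comes with each control period).
- viewer.camera(name): name is "scene" or "top" or "wrist"; returns a dict with "pixels" (480x640x3 uint8, red, green, blue), "range_z" (480x640 float32, m along the optical axis (not along the pixel's ray), 0 where there is no reading), "fx", "fy", "cx", "cy" (pixels), "k1" (the pictures are not rectified: a ray, as slopes to the right and down, at radius r is drawn at 1 + k1 r^2 times it, then the intrinsics apply), "xyz" and "orientation" of the camera in the world. Camera axes: x right, y down, z forward; pixel columns grow to the right and rows downward; lengths in m; the calibration is good to about 2 mm. A picture is of the moment at which its call begins.
- r.close_job(): hands the job in; it is judged then, once.
The state is a dict: "time": time; "joint_positions": joint angles; "joint_vel": joint speeds; "joint_torque": joint torques, N m; "ee_pos": TCP position; "eef_rot": TCP orientation; "ft_force": force on the tool from outside, world axes, zero at the start; "torque": the same for the moment, N m; "width": finger opening in m; "grip_force": force on a finger pad.
Only numpy, scipy, OpenCV 4.12 (cv2) and the standard library are available. Lean on these libraries where they do the work, as an engineer would, in place of code of your own. Each camera call takes 0.05 s, during which the arm holds its last target. There are 200 camera calls.

## Task

Pack the red-capped slide mailer for dispatch. It sits flush in its tray pocket: press down its uncapped end, over the sloped well, until it tips and the red cap stays up in the air, then take it by that end. Lay it gently, flat on the floor of the transport case in the half left free beside the yellow-capped mailer, shut the lid fully, and leave the other mailers where they are.

Things in the scene. Friction and masses are not known exactly. Their poses are not given: they have to be found in the camera images.
- tray: Grey plastic block tray for slide mailers, 110 (x) x 170 (y) x 46 mm high, fixed. Origin: middle of underside, z up; its front with a white label holder faces its -x, roughly to the robot. Three pockets run along its x, centred at y = -54, 0, +54 mm, each 33 mm wide (48 mm in the thumb scoop at its front, x = -45 to -28), from x = -45 to +44 mm; the front lip is only 32 mm high.
- tray_ridge (a point): Ridge in the middle pocket's floor, above the tray's origin, 25 mm up; each pocket has one at x = 0. Behind it (+x) the floor is level at that height; in front it slopes down at 30 degrees (the well). A mailer pressed lightly near its -x end pivots on the ridge; past about 12 degrees it falls onto the slope by itself and stays at 30 degrees, the capped end's face 0 to 17 mm above the rim.
- mailer_red: The mailer to pack: closed rigid plastic box 80 (x) x 30 (y) x 20 (z) mm, about 45 g, white, red cap on the 27 mm at its +x end. Origin: middle of underside, z up. Starts level in any of the pockets, x along the tray's x, its middle 2 mm behind the ridge, its uncapped -x end over the well, top 1 mm below the rim: no room for fingers beside it until tipped.
- mailer_blue: Slide mailer of the same size with a blue cap, in another pocket of the tray, origin in the middle of its underside; stays there, untipped.
- mailer_green: Slide mailer of the same size with a green cap, in another pocket of the tray, origin in the middle of its underside; stays there, untipped.
- mailer_yellow: Slide mailer of the same size with a yellow cap, origin in the middle of its underside, lying in the case's +y half (from about 7 to 93 mm), its long axis along the case's y; stays there.
- case: Flat aluminium transport case with black corners and grey lining, 98 (x) x 198 (y) mm, 37 mm high when shut, fixed. Origin: middle of underside, z up; its front faces its -x, roughly to the robot; lid hinged along its back. Inner floor 4 mm above the underside, inside from x = -45 to +45 and y = -95 to +95 mm; walls 4 mm thick, 28 mm high.
- case_free (a point): Middle of the free half of the case's inner floor (0, -47, 4 mm from the case's origin), in its -y half. A mailer laid here along the case's y has 30 mm before the wall on either side for a finger, 8 mm to the end wall and about 15 mm to the yellow-capped mailer; open the fingers only a little (to about 45 mm) to let go.
- case_lid (a joint): Angle of the lid, a plate 98 x 198 x 8 mm: 0 = shut, growing as it opens; starts open at 1.7 to 1.85, upright and leaning back. The hinge line is parallel to the case's y at its x = +50 mm, 28 mm above the underside. The hinge is slightly stiff: the lid stays where it is near upright; pushed about 20 degrees past upright towards the robot it falls shut or can be pushed down.
- lid_edge (a point): Middle of the lid's free edge (half-way through its thickness), 98 mm from the hinge line; on the open lid the middle of its top edge, about 125 mm above the worktop. Pushed from behind towards the robot, then down, it shuts the lid; when shut it is 33 mm above the worktop.
There are look-alikes about, which are no part of the job. Leave any orange look-alike of the mailer_green alone.

How it is judged:
On the way, in this order (a step that is already met when the one before it is completed fails the run):
1. the red-capped mailer is tipped up in its pocket, red cap raised (angle between mailer_red's own z axis and vertical above 0.35 rad and distance of mailer_red from where it was at the start of the episode below 0.02 m), for 0.2 s.
2. the red-capped mailer lies flat on the floor of the case, lid still open (z of mailer_red in the frame of case below 0.008 m and x of mailer_red in the frame of case between -0.045 and 0.045 m and y of mailer_red in the frame of case between -0.095 and 0 m and angle between mailer_red's own z axis and vertical below 0.1 rad and value of joint case_lid above 1 rad), for 0.2 s.
At the end, for the whole second after the job is handed in: The red-capped mailer lies flat (within 0.1 rad) and still on the inner floor of the case, in the half beside the yellow-capped one, the lid is shut (joint under 0.06 rad), the yellow-capped mailer lies on the case floor, and the blue- and green-capped mailers lie untipped in their pockets (z of each of mailer_red, mailer_yellow in the frame of case below 0.008 m and x of mailer_red in the frame of case between -0.045 and 0.045 m and y of mailer_red in the frame of case between -0.095 and 0 m and angle between each of mailer_red, mailer_blue, mailer_green's own z axis and vertical below 0.1 rad and linear speed of mailer_red below 0.02 m/s and value of joint case_lid below 0.06 rad); the robot touches nothing.
It fails at once if another mailer in the tray is tipped or taken out (angle between any of mailer_blue, mailer_green's own z axis and vertical above 0.2 rad or distance of any of mailer_blue, mailer_green from where it was at the start of the episode above 0.02 m).
It fails at once if the yellow-capped mailer is pushed about (over 25 mm) or tipped (distance of mailer_yellow from where it was at the start of the episode above 0.025 m or angle between mailer_yellow's own z axis and vertical above 0.3 rad).
It fails at once if the red-capped mailer is dropped or thrown into the case (faster than 0.7 m/s there) (horizontal distance between mailer_red and case below 0.13 m and height (world z) of mailer_red below 0.1 m and linear speed of mailer_red above 0.7 m/s).
It also fails if it takes over 56 s, if anything falls off the work surface, if the arm or the gripper's body presses on something with over 40 N, if the wrist force passes 120 N, or if a joint passes its speed limit or range.

## Working session

There is one attempt and no reset: what is moved stays moved. The work goes in short steps, Python scripts to look and compute and a tool call to move; the robot and the scene stay as the last step left them, time stands still between calls to the robot, and variables do not carry over. Pictures are saved under pics/ and viewed, at most 10 in all, crops included, and the job is handed in when it is done.

Besides the shell and the picture viewer there is one more tool, called after ">>>" as a command line: name --pt "numbers of a row" for each row, then --argument value for the rest. carry_out: Moves the arm, as the interface text tells. Its arguments: {"type":"object","properties":{"moves":{"type":"array","items":{"type":"array","items":{"type":"number"}}},"fingers":{"type":"number"},"force":{"type":"number"}},"required":["moves"]}

```bash
mkdir -p pics
cat > h.py <<'E'
import numpy as np, cv2
from scipy.spatial.transform import Rotation as R
from bench import read_state, viewer, r
def cam(n):
    c=viewer.camera(n); c['R']=R.from_quat(c['orientation']).as_matrix(); c['o']=np.array(c['xyz']); return c
def save(c,f): cv2.imwrite('pics/'+f,cv2.cvtColor(c['pixels'],cv2.COLOR_RGB2BGR))
def rays(c,uv):
    uv=np.asarray(uv,float).reshape(-1,2); d=(uv-[c['cx'],c['cy']])/[c['fx'],c['fy']]; s=d.copy()
    for _ in range(20): s=d/(1+c['k1']*(s**2).sum(1,keepdims=True))
    return s
def onplane(c,uv,z):
    s=rays(c,uv); w=np.c_[s,np.ones(len(s))]@c['R'].T
    return c['o']+w*((z-c['o'][2])/w[:,2])[:,None]
def cloud(c):
    v,u=np.mgrid[:480,:640]; s=rays(c,np.c_[u.ravel(),v.ravel()]); 
    return ((np.c_[s,np.ones(len(s))]*c['range_z'].reshape(-1,1))@c['R'].T+c['o']).reshape(480,640,3)
E
python3 - <<'E'
from h import *
for n in('top','scene'):
    c=cam(n); save(c,n+'0.png'); print(n,c['o'],c['R'][:,2],c['fx'],c['k1'])
s=read_state(); print(s['ee_pos'],s['eef_rot'],s['width'],r.finger_overhang,s['time'])
E
```

```text
top [ 0.45206275 -0.09051109  1.28622312] [ 0.0932212   0.02060079 -0.99543228] 619.2768502794244 -0.210345110373164
scene [ 0.13214052 -0.40317014  0.68540388] [ 0.52166462  0.41068531 -0.74779917] 434.0549109709454 0.013231977022217243
[0.15440188 0.60525361 0.19875724] [ 1.24535036e-01  9.92215017e-01 -6.17779561e-04 -5.09431239e-05] 0.08670590047802199 0.014 0.1
```

View pics/top0.png

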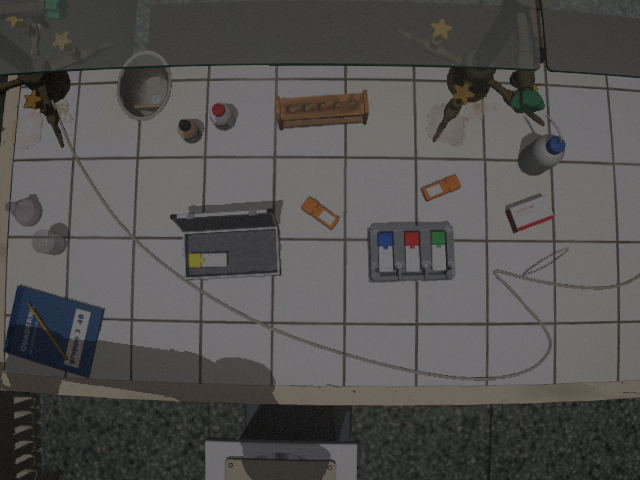

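View pics/scene0.png

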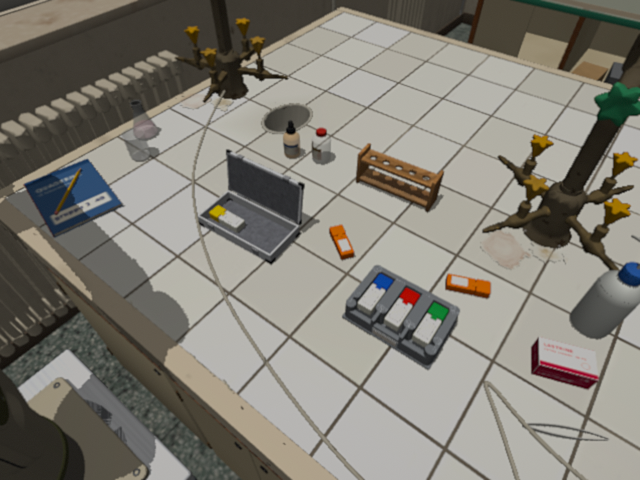

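The top view shows the tray at (411,252) with the caps blue (386,240), red (412,238) and green (438,237), and the case at (232,255) with its lid open and the yellow mailer at (208,260). Things that could be taken for the target:
- The red-capped mailer (412,250), in the middle pocket.
- The blue and green mailers.
- The orange look-alikes at (320,212) and (440,187).
- The red/white box (530,212).
- The red-capped bottle (220,115).

I choose (412,250) and will check it in a close crop.

```bash
cat > m.py <<'E'
from h import *
c=cam('top'); P=cloud(c); hsv=cv2.cvtColor(c['pixels'],cv2.COLOR_RGB2HSV)
cv2.imwrite('pics/crop1.png',cv2.resize(cv2.cvtColor(c['pixels'][190:300,150:480],cv2.COLOR_RGB2BGR),None,fx=2.4,fy=2.4,interpolation=2))
def cap(lo,hi,box,z):
    m=cv2.inRange(hsv,(lo,130,60),(hi,255,255)); k=np.zeros_like(m); u0,v0,u1,v1=box; k[v0:v1,u0:u1]=m[v0:v1,u0:u1]
    v,u=np.nonzero(k); p=onplane(c,[[u.mean(),v.mean()]],z)[0]; d=P[k>0]; d=d[d[:,2]>0]
    print(len(u),round(u.mean(),1),round(v.mean(),1),'plane',p.round(4),'depth',np.median(d,0).round(4)); return p
T=(365,220,460,260)
b=cap(105,130,T,.045); rd=np.r_[0]; rd=cap(0,8,T,.045) ; g=cap(45,80,T,.045)
y=cap(22,34,(180,245,235,280),.024)
def rect(box,z0,z1,name):
    u0,v0,u1,v1=box; q=P[v0:v1,u0:u1].reshape(-1,3); q=q[(q[:,2]>z0)&(q[:,2]<z1)]
    rr=cv2.minAreaRect(q[:,:2].astype(np.float32)); print(name,len(q),np.round(rr[0],4),np.round(rr[1],4),round(rr[2],2),'z',np.median(q[:,2]).round(4))
rect((360,215,465,290),.038,.055,'tray'); rect((170,200,290,290),.015,.036,'case')
q=P[195:290,165:290].reshape(-1,3); q=q[q[:,2]>.10]; print('lid',q.min(0),q.max(0),q.mean(0))
q=P[245:275,190:275].reshape(-1,3);print('floor z',np.percentile(q[:,2],[5,30,50,95]))
d=(b-g)[:2]; yaw=np.arctan2(-d[0],d[1]); print('tray yaw',yaw,'len',np.linalg.norm(d))
E
python3 m.py
```

```text
184 384.6 239.2 plane [ 0.5715 -0.2094  0.045 ] depth [ 0.5719 -0.21    0.0447]
177 411.4 238.6 plane [ 0.5731 -0.2637  0.045 ] depth [ 0.5725 -0.2633  0.0448]
70 438.4 237.4 plane [ 0.5761 -0.319   0.045 ] depth [ 0.578  -0.32    0.0451]
181 195.1 260.0 plane [0.5272 0.1785 0.024 ] depth [0.5273 0.1788 0.0234]
tray 3767 [ 0.5451 -0.2648] [0.1096 0.1714] 1.94 z 0.0452
case 1308 [0.5446 0.1046] [0.1067 0.1989] 3.89 z 0.0251
lid [ 0.45206275 -0.09051109  0.10005891] [0.61971331 0.20910865 1.28622312] [0.59860107 0.09717891 0.18708475]
floor z [-8.00190478e-05  3.07550984e-03  4.85345822e-03  2.57436568e-02]
tray yaw 0.04218988613019487 len 0.10968796097388842
```

View pics/crop1.png

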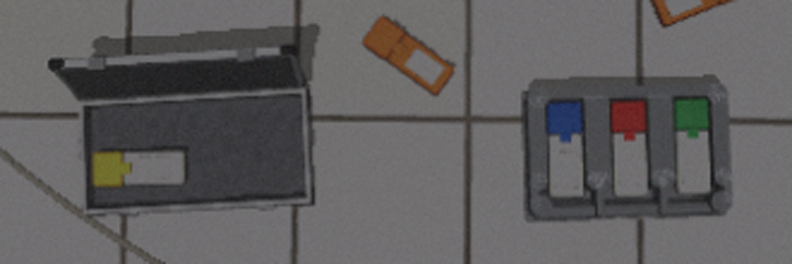

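The crop confirms the red-capped white mailer, level in the middle pocket at about (630,145) in the crop. The tray rectangle (110 × 171 mm) and the case width (199 mm) match the given sizes. Now I move over.

>>> carry_out --pt "-0.94 -0.68 0 0 0 0" --pt "-0.94 -0.68 0 0 0 0" --pt "-0.94 -0.68 0 0 0 0" --pt "-0.94 -0.68 0 0 0 0" --pt "-0.94 -0.68 0 0 0 0" --pt "-0.94 -0.68 0 0 0 0" --pt "-0.94 -0.68 0 0 0 0" --pt "-0.94 -0.68 0 0 0 0" --pt "-0.94 -0.68 0 0 0 0" --pt "-0.94 -0.68 0 0 0 0" --pt "0 0 0 0 0 -1" --pt "0 0 0 0 0 -1" --pt "0 0 0 0 0 0" --fingers 0 --force 20

```text
time: 1.78
ee_pos: [0.4515, 0.249, 0.1993]
eef_rot: [-0.014, 1.0, -0.0, -0.0]
ft_force: [0.1, 0.5, 0.3]
width: 0.0005
grip_force: 0.0
```

```bash
cat >> h.py <<'E'
def togo(p,yaw=None,tilt=0):
    "shift (tool units) and turn (8 deg units) from the present pose to TCP p; tool x opposite heading yaw, leaned back by tilt about closing axis"
    s=read_state(); A=R.from_quat(s['eef_rot']); d=A.inv().apply(np.array(p)-s['ee_pos'])/.04
    out=[d.round(2)]
    if yaw is not None:
        c,n=np.cos(yaw),np.sin(yaw); B=R.from_matrix(np.array([[-c,-n,0],[-n,c,0],[0,0,-1]]).T)*R.from_euler('y',tilt)
        out.append(((A.inv()*B).as_rotvec()/np.radians(8)).round(2))
    print('at',np.round(s['ee_pos'],4),'F',np.round(s['ft_force'],1),'w',round(s['width'],4),'t',s['time'],'go',*out)
E
python3 - <<'E'
from h import *
togo([.5061,-.2661,.12],.034)
print(R.from_quat(read_state()['eef_rot']).as_matrix().round(3))
c=cam('scene'); save(c,'s1.png')
E
```

```text
at [0.4515 0.249  0.1993] F [0.1 0.5 0.3] w 0.0005 t 1.775 go [ -1.   -12.91   1.98] [-0.   -0.   -0.04]
[[-1.    -0.029 -0.   ]
 [-0.029  1.    -0.   ]
 [ 0.    -0.    -1.   ]]
```

View pics/s1.png

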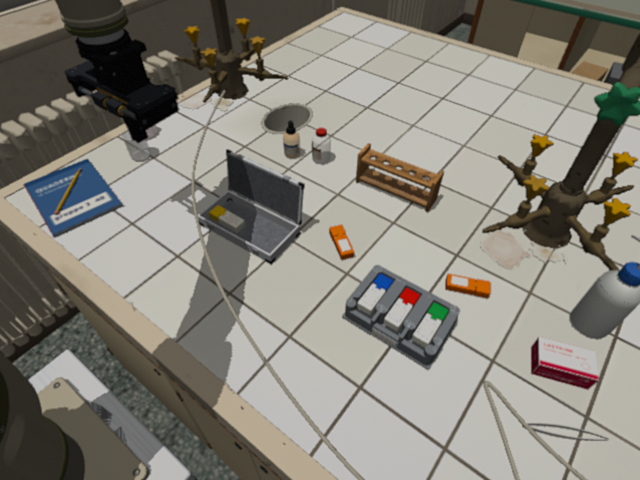

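The gripper (upper left, about (120,95)) has its long body bar along the closing axis, so I need to keep it clear of the lid when placing. Next I go over the press point.

>>> carry_out --pt "-0.07 -0.92 0 0 0 0" --pt "-0.07 -0.92 0 0 0 0" --pt "-0.07 -0.92 0 0 0 0" --pt "-0.07 -0.92 0 0 0 0" --pt "-0.07 -0.92 0 0 0 0" --pt "-0.07 -0.92 0 0 0 0" --pt "-0.07 -0.92 0.2 0 0 0" --pt "-0.07 -0.92 0.2 0 0 0" --pt "-0.07 -0.92 0.2 0 0 0" --pt "-0.07 -0.92 0.3 0 0 0" --pt "-0.07 -0.92 0.3 0 0 0" --pt "-0.07 -0.92 0.3 0 0 0" --pt "-0.07 -0.92 0.3 0 0 0" --pt "-0.07 -0.92 0.2 0 0 0" --pt "0 0 0 0 0 0"

```text
time: 3.7
ee_pos: [0.5048, -0.2675, 0.1187]
eef_rot: [-0.011, 1.0, -0.001, -0.001]
ft_force: [-0.5, 0.7, -0.2]
width: 0.0006
grip_force: 0.0
```

Run:
```python
from h import *
togo([.5061,-.2661,.075],.034)
c=cam('wrist'); save(c,'w1.png'); print(c['o'],c['R'][:,2])
hsv=cv2.cvtColor(c['pixels'],cv2.COLOR_RGB2HSV)
for n,lo,hi in(('b',105,130),('r',0,8),('g',45,80)):
    m=cv2.inRange(hsv,(lo,140,70),(hi,255,255)); k,l,st,ce=cv2.connectedComponentsWithStats(m); i=1+st[1:,4].argmax()
    print(n,st[i],ce[i].round(1),onplane(c,ce[i],.045).round(4))
```

```text
at [ 0.5048 -0.2675  0.1187] F [-0.5  0.7 -0.2] w 0.0006 t 3.7 go [-0.04  0.04  1.09] [-0.01 -0.01 -0.08]
[ 0.44024668 -0.26874162  0.30329634] [ 0.23818723  0.00392055 -0.97121134]Traceback (most recent call last):
  File "<stdin>", line 6, in <module>
ValueError: attempt to get argmax of an empty sequence
```

View pics/w1.png

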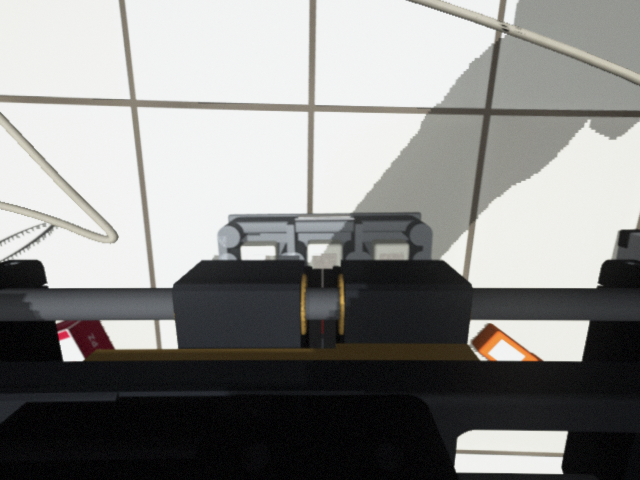

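The wrist view shows the closed tips at (323,262) over the uncapped end of the middle mailer, centred on its pocket. I press slowly.

>>> carry_out --pt "-0.02 0.04 0.5 0 0 0" --pt "-0.01 0 0.5 0 0 0" --pt "0 0 0.3 0 0 0" --pt "0 0 0.1 0 0 0" --pt "0 0 0.06 0 0 0" --pt "0 0 0.06 0 0 0" --pt "0 0 0.06 0 0 0" --pt "0 0 0.06 0 0 0" --pt "0 0 0.06 0 0 0" --pt "0 0 0 0 0 0" --pt "0 0 0 0 0 0"

```text
time: 5.12
ee_pos: [0.5071, -0.2631, 0.0514]
eef_rot: [-0.015, 1.0, 0.0, 0.0]
ft_force: [-0.2, 0.0, 0.4]
width: 0.0008
grip_force: 0.0
```

Run:
```python
from h import *
togo([.5061,-.2661,.15],.034)
c=cam('scene'); cv2.imwrite('pics/s2.png',cv2.resize(cv2.cvtColor(c['pixels'][150:400,280:560],cv2.COLOR_RGB2BGR),None,fx=2.4,fy=2.4))
```

```text
at [ 0.5071 -0.2631  0.0514] F [-0.2  0.   0.4] w 0.0008 t 5.125 go [ 0.03 -0.07 -2.46] [ 0.    0.   -0.03]
```

View pics/s2.png

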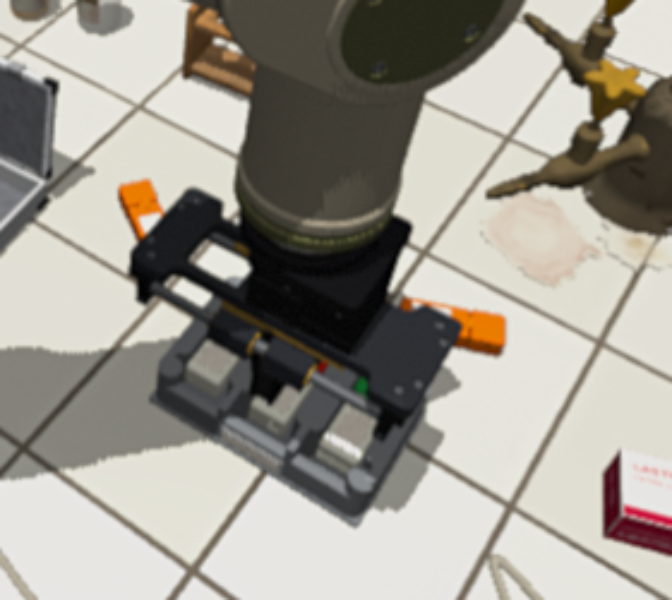

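Contact force is zero with the tip 8 mm below the rim, so it has probably tipped. I back off to see.

>>> carry_out --pt "0 0 -0.9 0 0 0" --pt "0.3 0.8 -0.9 0 0 0" --pt "0.4 0.9 -0.6 0 0 0" --pt "0.4 0.9 0 0 0 0" --pt "0.4 0.9 0 0 0 0" --pt "0 0 0 0 0 0" --fingers 50

```text
time: 5.92
ee_pos: [0.4425, -0.1224, 0.1476]
eef_rot: [-0.017, 1.0, 0.001, 0.0]
ft_force: [1.1, -0.4, 0.1]
width: 0.0476
grip_force: 0.0
```

Run:
```python
from h import *
togo([.5061,-.2661,.15],.034)
O=np.array([.5451,-.2648]); e=np.array([np.cos(.034),np.sin(.034)]); n=np.array([-e[1],e[0]])
for nm in('scene','top'):
    c=cam(nm); P=cloud(c); hsv=cv2.cvtColor(c['pixels'],cv2.COLOR_RGB2HSV)
    if nm=='scene': cv2.imwrite('pics/s3.png',cv2.resize(cv2.cvtColor(c['pixels'][220:400,300:520],cv2.COLOR_RGB2BGR),None,fx=3,fy=3))
    L=np.dstack([(P[...,:2]-O)@e,(P[...,:2]-O)@n,P[...,2]])
    ok=(abs(L[...,0])<.06)&(abs(L[...,1])<.09)&(L[...,2]>.01)&(L[...,2]<.09)
    mid=ok&(abs(L[...,1])<.012)
    for x in range(-44,50,6):
        q=L[mid&(abs(L[...,0]-x/1000)<.003)]
        if len(q): print(nm,x,len(q),np.median(q[:,2]).round(4),q[:,2].max().round(4))
    q=L[ok&(L[...,2]>.050)]; print('above rim',len(q),q.min(0).round(4),q.max(0).round(4))
```

```text
at [ 0.4425 -0.1224  0.1476] F [ 1.1 -0.4  0.1] w 0.0476 t 5.925 go [-1.47 -3.64 -0.07] [ 0.01  0.01 -0.01]
scene -44 17 0.0322 0.0345
scene -38 88 0.039 0.0483
scene -32 46 0.0451 0.048
scene -26 43 0.045 0.0476
scene -20 48 0.0453 0.0478
scene -14 39 0.0454 0.0475
scene -8 42 0.0451 0.0471
scene -2 42 0.0457 0.0475
scene 4 42 0.0449 0.0465
scene 10 43 0.0455 0.0489
scene 16 43 0.0453 0.0481
scene 22 37 0.0461 0.0482
scene 28 44 0.0463 0.0486
scene 34 32 0.0459 0.048
scene 40 30 0.0455 0.0478
scene 46 53 0.0459 0.0495
above rim 9 [-0.0398 -0.0724  0.05  ] [0.0462 0.0326 0.0511]
top -44 19 0.0322 0.0356
top -38 26 0.0434 0.0471
top -32 37 0.044 0.0498
top -26 35 0.0444 0.0486
top -20 35 0.0446 0.0487
top -14 35 0.0442 0.0496
top -8 33 0.0444 0.0485
top -2 32 0.0452 0.0502
top 4 34 0.0441 0.0477
top 10 38 0.0445 0.0491
top 16 33 0.0444 0.0474
top 22 36 0.0458 0.0506
top 28 34 0.046 0.051
top 34 36 0.0455 0.0504
top 40 34 0.044 0.0503
top 46 36 0.0451 0.0519
above rim 111 [-0.0503 -0.0836  0.05  ] [0.0538 0.0851 0.0545]
```

View pics/s3.png

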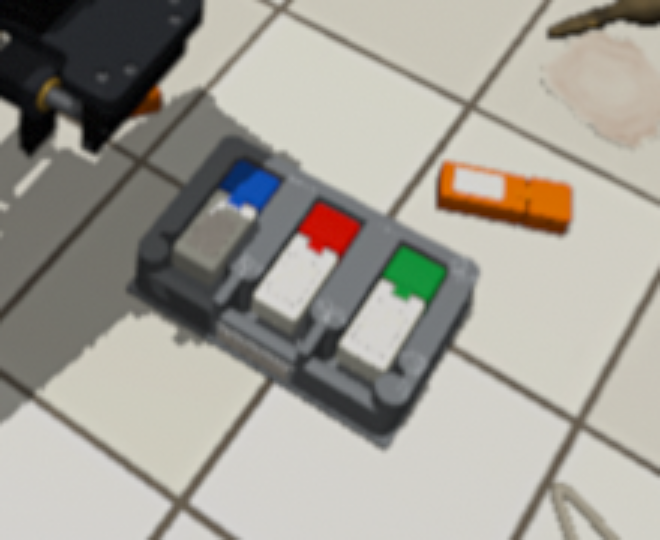

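The picture shows all three mailers level, with red at (315,260) in the crop. So the press (tip at about 38 mm) let it swing back. I will press again, 4 mm further in, better centred and deeper.

>>> carry_out --pt "-0.4 -0.9 0 0 0 0" --pt "-0.4 -0.9 0 0 0 0" --pt "-0.4 -0.9 0.2 0 0 0" --pt "-0.37 -0.94 0.8 0 0 0" --pt "0 0 0.8 0 0 0" --pt "0 0 0 0 0 0" --pt "0 0 0 0 0 0" --fingers 0

```text
time: 6.9
ee_pos: [0.5105, -0.2693, 0.0765]
eef_rot: [-0.015, 1.0, -0.0, 0.0]
ft_force: [-0.0, -0.4, 0.3]
width: 0.0008
grip_force: 0.0
```

Run:
```python
from h import *
togo([.5101,-.2660,.045],.034)
```

```text
at [ 0.5105 -0.2693  0.0765] F [-0.  -0.4  0.3] w 0.0008 t 6.9 go [0.01 0.08 0.79] [-0.01  0.01 -0.03]
```

>>> carry_out --pt "0 0.06 0 0 0 0" --pt "0 0 0.2 0 0 0" --pt "0 0 0.1 0 0 0" --pt "0 0 0.08 0 0 0" --pt "0 0 0.08 0 0 0" --pt "0 0 0.08 0 0 0" --pt "0 0 0.08 0 0 0" --pt "0 0 0.08 0 0 0" --pt "0 0 0.06 0 0 0" --pt "0 0 0 0 0 0" --pt "0 0 0 0 0 0"

```text
time: 8.28
ee_pos: [0.51, -0.2663, 0.0451]
eef_rot: [-0.015, 1.0, -0.0, 0.0]
ft_force: [-0.4, 0.2, 0.9]
width: 0.0008
grip_force: 0.0
```

```bash
cat > prof.py <<'E'
from h import *
togo([.5101,-.2660,.045],.034)
O=np.array([.5451,-.2648]); e=np.array([np.cos(.034),np.sin(.034)]); n=np.array([-e[1],e[0]])
c=cam('scene'); P=cloud(c); L=np.dstack([(P[...,:2]-O)@e,(P[...,:2]-O)@n,P[...,2]])
ok=(abs(L[...,0])<.06)&(L[...,2]>.01)&(L[...,2]<.075); mid=ok&(abs(L[...,1])<.012)
for x in range(-44,60,8):
    q=L[mid&(abs(L[...,0]-x/1000)<.003)]
    if len(q): print(x,len(q),np.median(q[:,2]).round(4),end=' | ')
hsv=cv2.cvtColor(c['pixels'],cv2.COLOR_RGB2HSV); m=cv2.inRange(hsv,(0,130,60),(8,255,255))>0
q=L[m&ok&(abs(L[...,1])<.03)]; print('\nred',len(q),q.min(0) if len(q) else '',q.max(0) if len(q) else '')
E
python3 prof.py
```

```text
at [ 0.51   -0.2663  0.0451] F [-0.4  0.2  0.9] w 0.0008 t 8.275 go [-0.    0.01  0.  ] [-0.    0.   -0.03]
-44 40 0.0699 | -36 105 0.0412 | -28 30 0.0447 | -20 19 0.0448 | -12 16 0.0452 | 
red 0
```

Run:
```python
from h import *
c=cam('scene'); cv2.imwrite('pics/s4.png',cv2.resize(cv2.cvtColor(c['pixels'][270:370,330:470],cv2.COLOR_RGB2BGR),None,fx=5,fy=5))
```

```text
(no output)
```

View pics/s4.png

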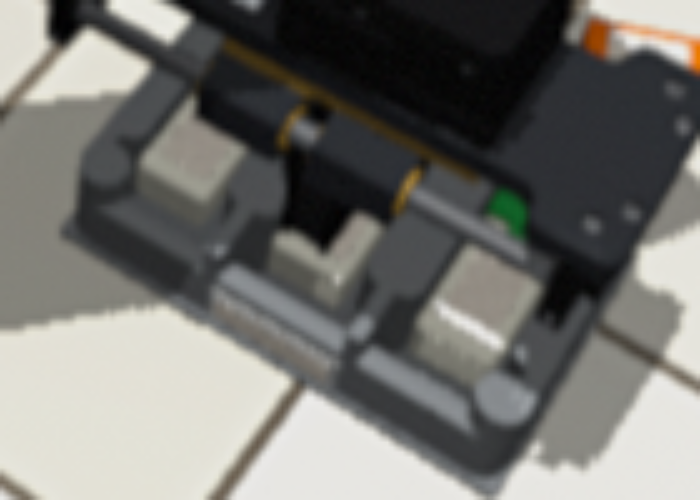

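Here the front end of the middle mailer, about (310,255), sits lower than its neighbours, so it seems tipped under the finger. I lift straight up and check.

>>> carry_out --pt "0 0 -0.9 0 0 0" --pt "0.3 0.8 -0.9 0 0 0" --pt "0.4 0.9 -0.6 0 0 0" --pt "0.4 0.9 0 0 0 0" --pt "0.4 0.9 0 0 0 0" --pt "0 0 0 0 0 0" --fingers 50

```text
time: 9.12
ee_pos: [0.4454, -0.1254, 0.1412]
eef_rot: [-0.017, 1.0, 0.001, 0.0]
ft_force: [0.2, -1.1, 0.1]
width: 0.0479
grip_force: 0.0
```

```bash
python3 prof.py
```

```text
at [ 0.4454 -0.1254  0.1412] F [ 0.2 -1.1  0.1] w 0.0479 t 9.125 go [-1.5  -3.57  2.4 ] [ 0.02  0.01 -0.  ]
-44 19 0.0328 | -36 99 0.0397 | -28 47 0.0451 | -20 45 0.0453 | -12 40 0.0454 | -4 42 0.0456 | 4 41 0.0452 | 12 41 0.0452 | 20 39 0.0459 | 28 41 0.0461 | 36 38 0.0457 | 44 44 0.0451 | 52 37 0.0472 | 
red 230 [ 0.00864471 -0.01491244  0.03751531] [0.0456077  0.01689592 0.04923164]
```

Run:
```python
from h import *
c=cam('scene')
def pr(p):
    q=c['R'].T@(np.array(p)-c['o']); s=q[:2]/q[2]; s=s*(1+c['k1']*(s@s)); return ((s*[c['fx'],c['fy']]+[c['cx'],c['cy']]-[330,270])*5).round(0)
O=np.array([.5451,-.2648]); e=np.array([np.cos(.034),np.sin(.034)]); n=np.array([-e[1],e[0]])
T=lambda x,y,z:pr([*(O+x*e+y*n),z])
print('TCP',pr([.51,-.2663,.0451]),'tip',pr([.51,-.2663,.0311]))
for x,y,z in[(-.038,.015,.045),(-.038,-.015,.045),(-.025,0,.045),(-.038,0,.045),(-.045,.024,.046)]: print(x,y,z,T(x,y,z))
s=read_state(); print(r.finger_overhang,[a for a in dir(r) if a[0]!='_'])
```

```text
TCP [309. 256.] tip [304. 278.]
-0.038 0.015 0.045 [265. 239.]
-0.038 -0.015 0.045 [344. 285.]
-0.025 0 0.045 [323. 235.]
-0.038 0 0.045 [304. 262.]
-0.045 0.024 0.046 [232. 239.]
0.014 ['PlanningError', 'close_job', 'finger_overhang']
```

Run:
```python
from h import *
s=read_state(); t=np.array(s['ee_pos'])
for nm in('scene','wrist'):
    c=cam(nm); P=cloud(c); 
    m=(np.linalg.norm(P[...,:2]-t[:2],axis=2)<.07)&(P[...,2]>.07)&(P[...,2]<.25)
    q=P[m]-t; print(nm,len(q))
    for z in np.arange(-.04,.08,.008):
        k=q[abs(q[:,2]-z)<.004]
        if len(k)>3: print(round(z,3),len(k),k[:,:2].min(0).round(3),k[:,:2].max(0).round(3))
save(c,'w2.png')
c=cam('scene'); cv2.imwrite('pics/s5.png',cv2.resize(cv2.cvtColor(c['pixels'][160:360,220:480],cv2.COLOR_RGB2BGR),None,fx=3,fy=3))
```

```text
scene 701
0.024 37 [-0.012 -0.033] [0.013 0.033]
0.032 86 [-0.012 -0.033] [0.014 0.033]
0.04 89 [-0.012 -0.034] [0.012 0.034]
0.048 71 [-0.012 -0.035] [0.006 0.033]
0.056 43 [-0.013 -0.035] [-0.     0.036]
0.064 43 [-0.013  0.025] [0.009 0.038]
0.072 42 [-0.013  0.024] [0.009 0.039]
wrist 11008
0.024 220 [-0.012 -0.035] [0.    0.033]
0.032 291 [-0.013 -0.035] [-0.003  0.033]
0.04 303 [-0.013 -0.035] [0.011 0.033]
0.048 316 [-0.012 -0.036] [0.011 0.034]
0.056 59 [-0.    -0.026] [0.01  0.025]
0.064 229 [-0.005 -0.026] [0.01  0.025]
0.072 1045 [-0.009 -0.031] [0.008 0.029]
```

View pics/s5.png

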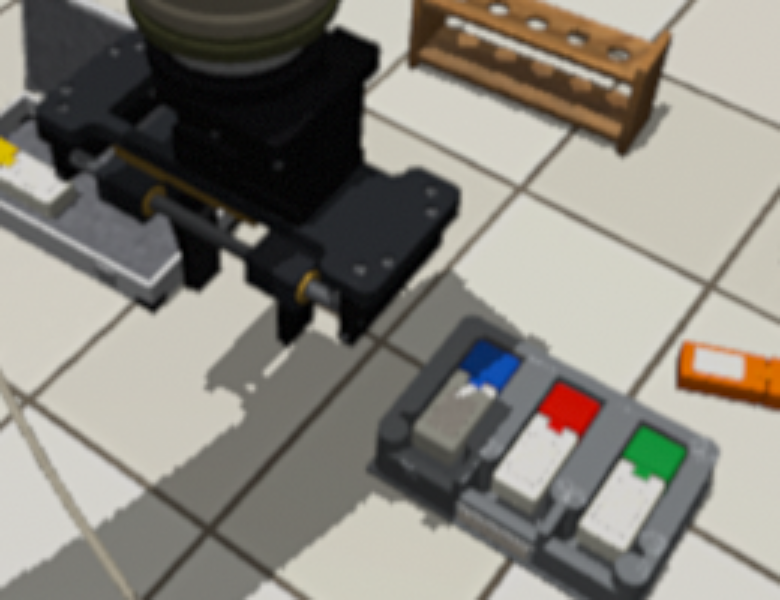

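The picture shows the fingertips at (200,285) and (290,340), well above the bench. The depth data put the tips about 20 mm behind the reported TCP rather than 14 mm ahead, which explains the missed presses. I measure that offset properly before relying on it.

Run:
```python
from h import *
s=read_state(); t=np.array(s['ee_pos']); print(t, s['joint_positions'])
for nm in('scene','wrist','top'):
    c=cam(nm); P=cloud(c); 
    m=(abs(P[...,0]-t[0])<.07)&(abs(P[...,1]-t[1])<.11)&(P[...,2]>.1)&(P[...,2]<.35)
    q=P[m]-t; print(nm,len(q))
    for z in np.arange(.010,.026,.002):
        print('  ',round(z,3),(abs(q[:,2]-z)<.001).sum(),end='')
    print()
    for z in np.arange(.024,.15,.012):
        k=q[abs(q[:,2]-z)<.006]
        if len(k)>3: print(round(z,3),len(k),np.percentile(k[:,:2],1,axis=0).round(3),np.percentile(k[:,:2],99,axis=0).round(3))
```

```text
[ 0.44610507 -0.1291208   0.14105639] [-0.54168736 -0.01073341  0.73264784  1.97822404  0.00839244  1.17120562
  1.78625565]
scene 8410
   0.01 0   0.012 0   0.014 0   0.016 0   0.018 0   0.02 0   0.022 0   0.024 9
0.024 63 [-0.012 -0.034] [0.011 0.033]
0.036 132 [-0.012 -0.034] [0.011 0.034]
0.048 103 [-0.012 -0.035] [0.008 0.034]
0.06 61 [-0.013 -0.036] [0.008 0.036]
0.072 60 [-0.013  0.025] [0.009 0.039]
0.084 25 [-0.012  0.03 ] [0.003 0.032]
0.096 289 [-0.039 -0.087] [0.036 0.084]
0.108 768 [-0.04  -0.087] [0.023 0.083]
0.12 833 [-0.04  -0.093] [0.03  0.089]
0.132 2853 [-0.039 -0.094] [0.036 0.094]
0.144 492 [-0.033 -0.091] [0.03  0.056]
wrist 130441
   0.01 0   0.012 0   0.014 0   0.016 0   0.018 0   0.02 0   0.022 33   0.024 65
0.024 288 [-0.012 -0.034] [-0.     0.033]
0.036 442 [-0.012 -0.034] [-0.004  0.033]
0.048 414 [-0.012 -0.035] [0.01  0.034]
0.06 214 [-0.003 -0.025] [0.01  0.025]
0.072 1192 [-0.008 -0.03 ] [0.006 0.03 ]
0.084 728 [-0.015 -0.034] [-0.     0.034]
0.096 7492 [-0.039 -0.084] [0.03  0.081]
0.108 22568 [-0.039 -0.08 ] [0.023 0.08 ]
0.12 30600 [-0.039 -0.058] [0.012 0.058]
0.132 34300 [-0.027 -0.057] [-0.017  0.057]
0.144 11045 [-0.027 -0.049] [-0.02   0.016]
top 1273
   0.01 0   0.012 0   0.014 0   0.016 0   0.018 0   0.02 0   0.022 0   0.024 0
0.108 36 [-0.033  0.053] [0.034 0.068]
0.12 49 [0.003 0.052] [0.034 0.06 ]
0.132 1069 [-0.038 -0.095] [0.034 0.096]
0.144 119 [-0.034 -0.095] [0.037 0.096]
```

The body underside is at +90 mm and the tips at +22 mm. That 68 mm spacing matches the stated 70 mm, so the reported TCP is off by about 36 mm along the tool and the true tip z is reported z + 22 mm. I redo the press to tip z of about 34 mm (reported 12 mm).

>>> carry_out --pt "-0.4 -0.9 0.5 0 0 0" --pt "-0.4 -0.9 0.5 0 0 0" --pt "-0.4 -0.9 0.5 0 0 0" --pt "-0.3 -0.75 0.7 0 0 0" --pt "0 0 0.3 0 0 0" --pt "0 0 0 0 0 0" --pt "0 0 0 0 0 0" --fingers 0

```text
time: 10.4
ee_pos: [0.5104, -0.2634, 0.0418]
eef_rot: [-0.015, 1.0, 0.0, 0.001]
ft_force: [0.1, -0.5, 0.1]
width: 0.0007
grip_force: 0.0
```

Run:
```python
from h import *
togo([.5091,-.2660,.012],.034)
```

```text
at [ 0.5104 -0.2634  0.0418] F [ 0.1 -0.5  0.1] w 0.0007 t 10.4 go [ 0.04 -0.06  0.75] [ 0.    0.01 -0.03]
```

>>> carry_out --pt "0.03 -0.06 0 0 0 0" --pt "0 0 0.2 0 0 0" --pt "0 0 0.1 0 0 0" --pt "0 0 0.1 0 0 0" --pt "0 0 0.08 0 0 0" --pt "0 0 0.08 0 0 0" --pt "0 0 0.08 0 0 0" --pt "0 0 0.08 0 0 0" --pt "0 0 0 0 0 0" --pt "0 0 0 0 0 0" --pt "0 0 0 0 0 0"

```text
time: 11.78
ee_pos: [0.5089, -0.2666, 0.0123]
eef_rot: [-0.015, 1.0, 0.0, 0.0]
ft_force: [0.5, 0.2, -0.2]
width: 0.0005
grip_force: 0.0
```

```bash
python3 prof.py
```

```text
at [ 0.5089 -0.2666  0.0123] F [ 0.5  0.2 -0.2] w 0.0005 t 11.775 go [-0.03  0.01 -0.82] [ 0.    0.   -0.03]
-44 116 0.0497 | -36 18 0.0274 | -28 9 0.0303 | 
red 0
```

The top surface near x = −36 mm is now at 27 mm, so the mailer is tipped. I rise, lean the tool back 30° to match the mailer and check.

>>> carry_out --pt "0 0 -0.6 0 0 0" --pt "0 0 -0.9 0 0 0" --pt "0 0 -0.9 0 0 0" --pt "0 0 0 0 -0.94 0" --pt "0 0 0 0 -0.94 0" --pt "0 0 0 0 -0.94 0" --pt "0 0 0 0 -0.93 0" --pt "0 0 0 0 0 0" --fingers 46

```text
time: 12.82
ee_pos: [0.5067, -0.2665, 0.1074]
eef_rot: [-0.012, 0.966, 0.005, 0.259]
ft_force: [0.5, 0.4, -0.3]
width: 0.0461
grip_force: 0.0
```

```bash
cat > tip.py <<'E'
from h import *
# tip position along tool axes, relative to the reported TCP, from depth
def tip():
    s=read_state(); t=np.array(s['ee_pos']); A=R.from_quat(s['eef_rot'])
    for nm in('scene','wrist'):
        c=cam(nm); q=A.inv().apply(cloud(c).reshape(-1,3)-t)
        k=q[(abs(q[:,0])<.03)&(abs(q[:,1])<.05)&(q[:,2]<.03)&(q[:,2]>-.07)&(A.apply(q)[:,2]+t[2]>.075)]
        print(nm,len(k),'x',np.percentile(k[:,0],[2,98]).round(3),'y',np.percentile(k[:,1],[2,98]).round(3),'z max',np.percentile(k[:,2],[95,99]).round(4))
if __name__=='__main__':
    tip(); togo([.5805,-.2637,.0353],.034,-np.pi/6)
E
python3 tip.py; python3 prof.py
```

```text
at [ 0.5082 -0.2665  0.1083] F [ 0.2 -0.2 -0.1] w 0.0459 t 12.875 go [0.75 0.01 1.4 ] [-0.    3.74 -0.04]
-44 19 0.0328 | -36 59 0.0266 | -28 1 0.0283 | 
red 0  Traceback (most recent call last):
  File "tip.py", line 10, in <module>
    tip(); togo([.5805,-.2637,.0353],.034,-np.pi/6)
    ~~~^^
  File "tip.py", line 8, in tip
    print(nm,len(k),'x',np.percentile(k[:,0],[2,98]).round(3),'y',np.percentile(k[:,1],[2,98]).round(3),'z max',np.percentile(k[:,2],[95,99]).round(4))
                        ~~~~~~~~~~~~~^^^^^^^^^^^^^^^
    return _quantile_unchecked(
        a, q, axis, out, overwrite_input, method, keepdims, weights)
    return _ureduce(a,
                    func=_quantile_ureduce_func,
    ...<5 lines>...
                    overwrite_input=overwrite_input,
                    method=method)
    r = func(a, **kwargs)
    result = _quantile(arr,
                       quantiles=q,
    ...<2 lines>...
                       out=out,
                       weights=wgt)
    slices_having_nans = np.isnan(arr[-1, ...])
                                  ~~~^^^^^^^^^
IndexError: index -1 is out of bounds for axis 0 with size 0
```

```bash
sed -i "s/        print(nm,len(k)/        if len(k)>5: print(nm,len(k)/" tip.py; python3 tip.py
python3 - <<'E'
from h import *
c=cam('wrist'); save(c,'w3.png')
E
```

```text
wrist 1441 x [-0.009  0.011] y [-0.032  0.031] z max [-0.0243 -0.0222]
at [ 0.51   -0.2666  0.1089] F [-0.9  0.   0.2] w 0.0457 t 13.025 go [-0.61  0.02  2.48] [-0.02 -0.01 -0.01]
```

View pics/w3.png

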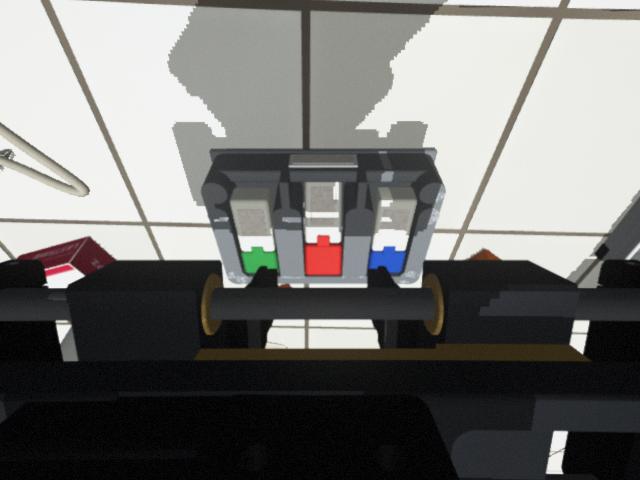

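The wrist view shows the red cap raised at (323,258), centred between the open fingers (about 258 and 390). The tip offset is the same along the tool axis when tilted (−22 mm). I quickly check the cap height and then approach.

Run:
```python
from h import *
O=np.array([.5451,-.2648]); e=np.array([np.cos(.034),np.sin(.034)]); n=np.array([-e[1],e[0]])
c=cam('wrist'); P=cloud(c); L=np.dstack([(P[...,:2]-O)@e,(P[...,:2]-O)@n,P[...,2]])
hsv=cv2.cvtColor(c['pixels'],cv2.COLOR_RGB2HSV); m=(cv2.inRange(hsv,(0,130,60),(8,255,255))>0)
m[:,:290]=0;m[:,360:]=0;m[:225]=0;m[290:]=0
q=L[m]; print(len(q),np.percentile(q,[1,50,99],axis=0).round(4))
print('slope',np.polyfit(q[:,0],q[:,2],1), q[q[:,2].argsort()[-30:]].mean(0))
togo([.5805,-.2637,.0353],.034,-np.pi/6)
```

```text
1255 [[-0.003  -0.0148  0.0434]
 [ 0.0125 -0.0003  0.0532]
 [ 0.045   0.0141  0.0601]]
slope [-0.57850528  0.060793  ] [-1.80854073e-02  3.16095186e-05  9.52685980e-02]
at [ 0.5098 -0.2666  0.1086] F [ 0.3  0.2 -0.2] w 0.0457 t 13.125 go [-0.62  0.02  2.47] [-0.02 -0.01 -0.01]
```

>>> carry_out --pt "-0.57 0.02 0 0 0 0" --pt "0 0 0.6 0 0 0" --pt "0 0 0.6 0 0 0" --pt "0 0 0.5 0 0 0" --pt "0 0 0.4 0 0 0" --pt "0 0 0.25 0 0 0" --pt "0 0 0.12 0 0 0" --pt "0 0 0 0 0 0" --pt "0 0 0 0 0 0"

```text
time: 14.25
ee_pos: [0.5676, -0.2667, 0.0548]
eef_rot: [-0.016, 0.966, -0.001, 0.258]
ft_force: [0.4, 0.1, 0.1]
width: 0.0461
grip_force: 0.0
```

Run:
```python
from h import *
togo([.5805,-.2637,.0353],.034,-np.pi/6)
```

```text
at [ 0.5676 -0.2667  0.0548] F [0.4 0.1 0.1] w 0.0461 t 14.25 go [-0.04  0.07  0.58] [-0.08 -0.01  0.02]
```

>>> carry_out --pt "0.01 0.06 0.15 0 0 0" --pt "0 0 0.15 0 0 0" --pt "0 0 0.15 0 0 0" --pt "0 0 0.1 0 0 0" --pt "0 0 0 0 0 0"

```text
time: 14.88
ee_pos: [0.5779, -0.2641, 0.0347]
eef_rot: [-0.016, 0.966, -0.001, 0.258]
ft_force: [-0.6, -0.2, -1.1]
width: 0.0459
grip_force: 0.0
```

Run:
```python
from h import *
togo([.5805,-.2637,.0353],.034,-np.pi/6); print(np.round(read_state()['joint_positions'],2))
O=np.array([.5451,-.2648]);
```

```text
at [ 0.5779 -0.2641  0.0347] F [-0.6 -0.2 -1.1] w 0.0459 t 14.875 go [-0.07  0.01  0.02] [-0.08 -0.02  0.01]
[ 0.55  0.25 -0.06  2.06 -0.59  0.43  2.6 ]
```

In place. I close with moderate force.

>>> carry_out --pt "0 0 0 0 0 0" --pt "0 0 0 0 0 0" --pt "0 0 0 0 0 0" --pt "0 0 0 0 0 0" --pt "0 0 0 0 0 0" --pt "0 0 0 0 0 0" --fingers 20 --force 30

```text
time: 15.62
ee_pos: [0.5781, -0.2642, 0.0353]
eef_rot: [-0.016, 0.966, -0.001, 0.258]
ft_force: [0.0, 0.3, 0.8]
width: 0.0288
grip_force: 30.0
```

>>> carry_out --pt "-0.1 0 -0.17 0 0 0" --pt "-0.25 0 -0.43 0 0 0" --pt "-0.4 0 -0.7 0 0 0" --pt "-0.4 0 -0.7 0 0 0" --pt "-0.4 0 -0.7 0 0 0" --pt "-0.2 0 -0.35 0 0 0" --pt "0 0 0 0 0.94 0" --pt "0 0 0 0 0.94 0" --pt "0 0 0 0 0.94 0" --pt "0 0 0 0 0.93 0" --pt "0 0 0 0 0 0"

```text
time: 17.0
ee_pos: [0.5791, -0.261, 0.1738]
eef_rot: [-0.017, 1.0, -0.005, -0.002]
ft_force: [0.8, 0.4, -1.6]
width: 0.029
grip_force: 30.0
```

Run:
```python
from h import *
togo([.5,-.05,.16],.034); s=read_state(); print(np.round(s['joint_positions'],2),s['grip_force'])
c=cam('scene'); cv2.imwrite('pics/s6.png',np.hstack([cv2.cvtColor(c['pixels'][180:400,250:500],cv2.COLOR_RGB2BGR),cv2.cvtColor(cam('wrist')['pixels'][130:350,200:450],cv2.COLOR_RGB2BGR)]))
# case measurement from top view
c=cam('top'); P=cloud(c); q=P[195:290,165:290].reshape(-1,3)
rim=q[(q[:,2]>.018)&(q[:,2]<.034)]; 
rr=cv2.minAreaRect(rim[rim[:,0]<.585][:,:2].astype(np.float32)); print('rim',rr, cv2.boxPoints(rr).round(4).tolist())
f=rim[(rim[:,0]<.51)]; k=np.polyfit(f[:,1],f[:,0],1); print('front line',k,f[:,1].min(),f[:,1].max(),np.percentile(f[:,0]-np.polyval(k,f[:,1]),[2,98]))
for z in(.04,.06,.08,.1,.12):
    l=q[abs(q[:,2]-z)<.006]; print('lid',z,len(l), np.percentile(l[:,0],[5,50,95]).round(4) if len(l) else '',np.percentile(l[:,1],[1,99]).round(4) if len(l) else '')
```

```text
at [ 0.5791 -0.261   0.1738] F [ 0.8  0.4 -1.6] w 0.029 t 17.0 go [1.8  5.34 0.3 ] [-0.07 -0.03 -0.01]
[0.34 0.37 0.01 1.47 0.01 1.31 1.95] 29.99836027622223
rim ((0.5409612655639648, 0.10493110865354538), (0.09863558411598206, 0.19742685556411743), 3.35028076171875) [[0.4860000014305115, 0.20059999823570251], [0.4975000023841858, 0.0035000001080334187], [0.5960000157356262, 0.00930000003427267], [0.5843999981880188, 0.20640000700950623]]
front line [-0.03656178  0.50021953] 0.0037855752990687275 0.201664890757483 [-0.00411849  0.01308053]
lid 0.04 158 [0.5877 0.5938 0.5994] [0.0097 0.2037]
lid 0.06 166 [0.5902 0.5958 0.6024] [0.011  0.2034]
lid 0.08 181 [0.5937 0.5995 0.6056] [0.0116 0.2037]
lid 0.1 184 [0.5972 0.6026 0.6082] [0.0118 0.2021]
lid 0.12 406 [0.6006 0.6085 0.6159] [0.0119 0.2069]
```

View pics/s6.png

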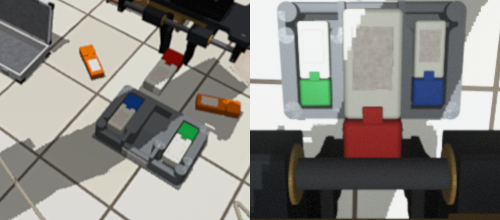

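The left half shows the mailer held by its red cap at (173,58), and the middle pocket empty. The right half (wrist view) shows it squarely in the jaws, with blue and green still in place. That makes 11 viewed pictures, one over the limit of 10, so from here I use numbers only. I refine the case pose and the mailer's position in the hand.

Run:
```python
from h import *
s=read_state(); t=np.array(s['ee_pos']); A=R.from_quat(s['eef_rot'])
c=cam('wrist'); q=A.inv().apply(cloud(c).reshape(-1,3)-t)
k=q[(abs(q[:,1])<.013)&(q[:,0]>-.02)&(q[:,0]<.12)&(q[:,2]>-.06)&(q[:,2]<.03)]
m=k[(k[:,0]>.018)]; p=np.polyfit(m[:,0],m[:,2],1); print('top face z',m[:,2].mean(),'pitch',p,'x ext',np.percentile(k[:,0],[1,99.5]),m[:,0].max())
k2=q[(q[:,0]>.02)&(q[:,0]<.05)&(abs(q[:,1])<.03)&(q[:,2]>-.05)&(q[:,2]<.0)]; print('y ext',np.percentile(k2[:,1],[1,99]))
# case
c=cam('top'); P=cloud(c); q=P[190:295,160:295].reshape(-1,3); rim=q[(q[:,2]>.019)&(q[:,2]<.034)]
def edge(pts,i,j,fn,lo,hi):
    X=[];Y=[]
    for a in np.arange(lo,hi,.008):
        b=pts[abs(pts[:,i]-a)<.004]
        if len(b)>2: X.append(a);Y.append(fn(b[:,j]))
    X,Y=np.array(X),np.array(Y)
    for _ in range(3):
        f=np.polyfit(X,Y,1); r_=abs(Y-np.polyval(f,X)); g=r_<max(.0015,1.5*np.median(r_)); X,Y=X[g],Y[g]
    return f,len(X)
f,nf=edge(rim,1,0,np.min,.015,.19); print('front x(y)',f,nf,np.polyval(f,.105))
fr=rim[rim[:,0]<.57]
a,na=edge(fr,0,1,np.max,.5,.57); b,nb=edge(fr,0,1,np.min,.5,.57); print('left y(x)',a,na,np.polyval(a,.54),'right',b,nb,np.polyval(b,.54))
top=q[(q[:,2]>.108)&(q[:,2]<.14)]; l,nl=edge(top,1,0,np.max,.02,.19); print('lid top back x(y)',l,nl,np.polyval(l,.105),'zmax',np.percentile(top[:,2],99))
hsv=cv2.cvtColor(c['pixels'],cv2.COLOR_RGB2HSV)
yl=P[(P[...,2]>.02)&(P[...,2]<.027)&(P[...,0]>.5)&(P[...,0]<.56)&(P[...,1]>.09)&(P[...,1]<.19)]
print('yellow',cv2.minAreaRect(yl[:,:2].astype(np.float32)))
```

```text
top face z -0.02508519643486158 pitch [-0.00144525 -0.02501779] x ext [0.00167983 0.07283654] 0.07290781199877279
y ext [-0.01344676  0.01414084]
front x(y) [-0.04807857  0.49871329] 18 0.4936650445602354
left y(x) [0.0684058  0.16579094] 7 0.20273007154472877 right [ 0.07716911 -0.03502168] 9 0.006649635932762875
lid top back x(y) [-0.06471839  0.62108493] 22 0.614289494519878 zmax 0.13128109122354062
yellow ((0.5276681184768677, 0.15167619287967682), (0.02913348563015461, 0.07624258100986481), 0.704085111618042)
```

The mailer hangs level in the hand: centre 33 mm from the TCP, underside 5 mm above the reported TCP. With the jaws closing along case x, the 190 mm body would foul the lid. So I will lay the mailer along the case's x (80 mm in 90 mm) with the cap toward the robot, which means a half turn.

>>> carry_out --pt "0.16 0.5 0 0 0 0" --pt "0.16 0.9 0 0 0 0" --pt "0.16 0.92 0 0 0 0" --pt "0.16 0.92 0 0 0 0" --pt "0.16 0.92 0 0 0 0" --pt "0.16 0.92 0 0 0 0" --pt "0.16 0.92 0 0 0 0" --pt "0.16 0.92 0 0 0 0" --pt "0.16 0.9 0 0 0 0" --pt "0 0 0 0 0 -0.5" --pt "0 0 0 0 0 -1" --pt "0 0 0 0 0 -1" --pt "0 0 0 0 0 0"

```text
time: 18.88
ee_pos: [0.5105, 0.0476, 0.1729]
eef_rot: [-0.188, 0.982, -0.005, -0.001]
ft_force: [-0.0, -0.1, -0.7]
width: 0.0287
grip_force: 30.0
```

Run:
```python
from h import *
togo([.5121,.0528,.16],.034); print(np.round(read_state()['joint_positions'],2))
```

```text
at [0.5105 0.0476 0.1729] F [-0.  -0.1 -0.7] w 0.0287 t 18.875 go [-0.09  0.11  0.32] [-0.08 -0.02  2.46]
[ 0.02  0.12 -0.22  1.78  0.04  1.25  1.73]
```

Joint 7 grows in that direction, so I turn the other way.

>>> carry_out --pt "0 0 0 0 0 1" --pt "0 0 0 0 0 1" --pt "0 0 0 0 0 1" --pt "0 0 0 0 0 1" --pt "0 0 0 0 0 1" --pt "0 0 0 0 0 1" --pt "0 0 0 0 0 1" --pt "0 0 0 0 0 1" --pt "0 0 0 0 0 1" --pt "0 0 0 0 0 1" --pt "0 0 0 0 0 1" --pt "0 0 0 0 0 1" --pt "0 0 0 0 0 1" --pt "0 0 0 0 0 1" --pt "0 0 0 0 0 1" --pt "0 0 0 0 0 1" --pt "0 0 0 0 0 1" --pt "0 0 0 0 0 1" --pt "0 0 0 0 0 1" --pt "0 0 0 0 0 1"

```text
time: 21.38
ee_pos: [0.5106, 0.0479, 0.1728]
eef_rot: [0.936, 0.352, -0.002, 0.005]
ft_force: [0.3, -0.4, -0.6]
width: 0.029
grip_force: 30.0
```

>>> carry_out --pt "0 0 0 0 0 1" --pt "0 0 0 0 0 1" --pt "0 0 0 0 0 1" --pt "0 0 0 0 0 1" --pt "0 0 0 0 0 0.7" --pt "0 0 0 0 0 0"

```text
time: 22.12
ee_pos: [0.5106, 0.048, 0.1728]
eef_rot: [0.999, 0.035, -0.001, 0.005]
ft_force: [-0.1, -0.3, -0.7]
width: 0.0288
grip_force: 30.0
```

```bash
cat > hand.py <<'E'
from h import *
s=read_state(); t=np.array(s['ee_pos']); A=R.from_quat(s['eef_rot'])
c=cam('wrist'); q=A.inv().apply(cloud(c).reshape(-1,3)-t)
k=q[(abs(q[:,1])<.013)&(q[:,0]>.018)&(q[:,0]<.12)&(q[:,2]>-.06)&(q[:,2]<.01)]
p=np.polyfit(k[:,0],k[:,2],1); print('top z',k[:,2].mean(),'pitch',p[0],'end',k[:,0].max(),'q',np.round(s['joint_positions'],2))
P=cloud(cam('top')); w=P[(P[...,0]>.45)&(P[...,0]<.65)&(P[...,1]>.0)&(P[...,1]<.11)&(P[...,2]>.15)&(P[...,2]<.195)]; print('top sees',len(w), w.min(0) if len(w) else '',w.max(0) if len(w) else '')
togo([.5121,.0528,.05],np.pi+.06)
E
python3 hand.py
```

```text
top z -0.02510026281052248 pitch 0.0013499873287793486 end 0.07343046194174252 q [-0.16  0.11 -0.04  1.79  0.01  1.25 -1.7 ]
top sees 13 [0.56189819 0.03794916 0.18529868] [0.58272252 0.04296647 0.19483309]
at [0.5107 0.0481 0.1727] F [ 1.1 -0.3  0. ] w 0.0294 t 22.225 go [ 0.05 -0.15  3.07] [0.08 0.01 0.09]
```

>>> carry_out --pt "0.05 -0.15 0.3 0.08 0 0.08" --pt "0 0 0.8 0 0 0" --pt "0 0 0.9 0 0 0" --pt "0 0 0.8 0 0 0" --pt "0 0 0.4 0 0 0" --pt "0 0 0.1 0 0 0" --pt "0 0 0 0 0 0"

```text
time: 23.1
ee_pos: [0.5126, 0.0544, 0.0411]
eef_rot: [1.0, 0.03, -0.001, -0.0]
ft_force: [0.3, 0.3, 0.1]
width: 0.0289
grip_force: 30.0
```

Run:
```python
from h import *
togo([.5121,.0528,.0],np.pi+.06)
O=np.array([.542,.1047]); e=np.array([np.cos(.06),np.sin(.06)]); n=np.array([-e[1],e[0]])
for nm in('wrist','scene','top'):
    P=cloud(cam(nm)); L=np.dstack([(P[...,:2]-O)@e,(P[...,:2]-O)@n,P[...,2]]).reshape(-1,3)
    print(nm)
    for y in(-.085,-.075,-.05,-.03,-.015):
        k=L[(abs(L[:,1]-y)<.003)&(abs(L[:,0])<.075)]
        rim=k[(k[:,2]>.022)&(k[:,2]<.034)]; fl=k[k[:,2]<.012]; fl=fl[abs(fl[:,0])<.05]; ma=k[(k[:,2]>.05)&(k[:,2]<.075)]
        pr=lambda a,i:np.percentile(a[:,i],[3,97]).round(4) if len(a)>4 else '-'
        print(y,'rim x',pr(rim[rim[:,0]>0],0),pr(rim[rim[:,0]<0],0),'floor x',pr(fl,0),'z',np.median(fl[:,2]).round(4) if len(fl) else '','mailer x',pr(ma,0))
    k=L[(abs(L[:,0]-.0)<.03)&(L[:,2]>.02)&(L[:,2]<.034)&(L[:,1]<-.08)]; print('side rim y',np.percentile(k[:,1],[3,97]).round(4) if len(k)>4 else '-')
    ma=L[(L[:,2]>.05)&(L[:,2]<.075)&(abs(L[:,0]-.02)<.03)&(abs(L[:,1]+.05)<.03)]; print('mailer y',np.percentile(ma[:,1],[3,97]).round(4) if len(ma)>4 else '-')
```

```text
at [0.5126 0.0544 0.0411] F [0.3 0.3 0.1] w 0.0289 t 23.1 go [-0.01  0.04  1.03] [-0.    0.01  0.01]
wrist
-0.085 rim x [0.0462 0.0497] [-0.0469 -0.0433] floor x [-0.0432  0.0441] z 0.0031 mailer x [0.0535 0.0572]
-0.075 rim x [0.0462 0.0497] - floor x [-0.0386  0.0445] z 0.0031 mailer x [0.0536 0.0572]
-0.05 rim x [0.0461 0.0511] - floor x [0.0445 0.0462] z 0.0035 mailer x [-0.0282  0.0563]
-0.03 rim x [0.046  0.0507] - floor x [-0.033   0.0457] z 0.0032 mailer x [-0.0226  0.0569]
-0.015 rim x [0.046  0.0506] [-0.0452 -0.0437] floor x [-0.0412  0.0444] z 0.0032 mailer x [0.0532 0.0569]
side rim y [-0.0984 -0.0946]
mailer y [-0.0618 -0.0354]
scene
-0.085 rim x [0.046  0.0517] [-0.0471 -0.0448] floor x [-0.0497 -0.0462] z 0.0015 mailer x [0.0529 0.0558]
-0.075 rim x [0.0464 0.0515] [-0.0484 -0.0451] floor x [-0.0474  0.0468] z 0.0048 mailer x -
-0.05 rim x - [-0.05   -0.0449] floor x [-0.0487  0.0425] z 0.0048 mailer x [-0.0394 -0.0291]
-0.03 rim x - [-0.0483 -0.0445] floor x [-0.0487  0.0264] z 0.0043 mailer x [-0.0427 -0.0245]
-0.015 rim x - [-0.048  -0.0465] floor x [-0.0492 -0.0112] z 0.0048 mailer x -
side rim y [-0.6419 -0.0971]
mailer y [-0.0628 -0.0607]
top
-0.085 rim x [0.0457 0.0494] - floor x [-0.0398  0.045 ] z 0.0039 mailer x [0.0542 0.0567]
-0.075 rim x [0.0457 0.0508] - floor x [0.0213 0.0455] z 0.0036 mailer x [0.0531 0.0567]
-0.05 rim x - - floor x - z  mailer x -
-0.03 rim x - - floor x - z  mailer x -
-0.015 rim x - - floor x - z  mailer x -
side rim y [-0.5946 -0.0956]
mailer y [-0.0623 -0.0589]
```

The case model agrees with the near views (inner walls at ±45 mm, mailer ends at about −39 and +41 mm). I lower gently.

>>> carry_out --pt "0 0.03 0.25 0 0 0" --pt "0 0 0.25 0 0 0" --pt "0 0 0.2 0 0 0" --pt "0 0 0.15 0 0 0" --pt "0 0 0.1 0 0 0" --pt "0 0 0.05 0 0 0" --pt "0 0 0 0 0 0" --pt "0 0 0 0 0 0"

```text
time: 24.25
ee_pos: [0.5121, 0.0531, 0.0007]
eef_rot: [1.0, 0.03, -0.001, -0.0]
ft_force: [-0.1, 0.4, -0.3]
width: 0.0291
grip_force: 30.0
```

```bash
python3 hand.py
```

```text
top z -0.027514656874197716 pitch -0.1664017774304371 end 0.08820157224603324 q [-0.16  0.31 -0.04  1.95  0.01  0.89 -1.71]
top sees 0  
at [0.5121 0.0531 0.0007] F [-0.6  0.6 -0.6] w 0.0289 t 24.35 go [-0.    0.01 -1.23] [-0.    0.01  0.01]
```

>>> carry_out --pt "0 0 0.03 0 0 0" --pt "0 0 0.03 0 0 0" --pt "0 0 0 0 0 0"

```text
time: 24.72
ee_pos: [0.512, 0.0531, -0.002]
eef_rot: [1.0, 0.03, -0.001, -0.0]
ft_force: [0.8, 0.1, -1.3]
width: 0.0292
grip_force: 30.2
```

```bash
cat > ml.py <<'E'
from h import *
togo([.5121,.0528,.05],np.pi+.06)
O=np.array([.542,.1047]); e=np.array([np.cos(.06),np.sin(.06)]); n=np.array([-e[1],e[0]])
c=cam('wrist'); P=cloud(c); L=np.dstack([(P[...,:2]-O)@e,(P[...,:2]-O)@n,P[...,2]]).reshape(-1,3)
k=L[(abs(L[:,1]+.05)<.010)&(abs(L[:,0])<.06)&(L[:,2]<.04)]
for x in range(-40,52,4):
    q=k[abs(k[:,0]-x/1000)<.002]
    if len(q)>5: print(x,np.median(q[:,2]).round(4),end=' | ')
E
python3 ml.py
```

```text
at [ 0.512   0.0531 -0.002 ] F [ 0.8  0.1 -1.3] w 0.0292 t 24.725 go [-0.    0.01 -1.3 ] [-0.    0.02  0.01]
-32 0.0238 | -28 0.0239 | -24 0.0238 | -20 0.0238 | -16 0.0237 | -12 0.0232 | -8 0.0234 | -4 0.023 | 0 0.023 | 4 0.0232 | 8 0.0233 | 12 0.0233 | 16 0.0233 | 20 0.0233 | 24 0.0233 | 28 0.0233 | 32 0.0231 | 36 0.023 | 40 0.0222 | 44 0.0033 | 48 0.0267 |
```

It is level with its top at 23–24 mm, so it is on the floor. I release and rise.

>>> carry_out --pt "0 0 0 0 0 0" --pt "0 0 0 0 0 0" --pt "0 0 0 0 0 0" --pt "0 0 -0.1 0 0 0" --pt "0 0 -0.3 0 0 0" --pt "0 0 -0.9 0 0 0" --pt "0 0 -1 0 0 0" --pt "0 0 -1 0 0 0" --pt "0 0 -0.7 0 0 0" --pt "0 0 0 0 0 0" --fingers 42

```text
time: 26.02
ee_pos: [0.5137, 0.0533, 0.1612]
eef_rot: [1.0, 0.03, 0.001, -0.001]
ft_force: [0.6, 0.3, -0.4]
width: 0.0419
grip_force: 0.0
```

```bash
python3 ml.py
python3 - <<'E'
from h import *
print(np.round(read_state()['joint_positions'],2))
c=cam('top');P=cloud(c); yl=P[(P[...,2]>.02)&(P[...,2]<.027)&(P[...,0]>.5)&(P[...,0]<.56)&(P[...,1]>.09)&(P[...,1]<.19)]
print('yellow',cv2.minAreaRect(yl[:,:2].astype(np.float32)))
q=P[190:295,160:295].reshape(-1,3);q=q[(q[:,2]>.115)&(q[:,2]<.14)&(q[:,0]>.58)&(q[:,0]<.65)]; print('lid top',np.percentile(q,[2,50,98],axis=0))
# obstacles behind lid
k=P[(P[...,0]>.6)&(P[...,0]<.78)&(P[...,1]>-.05)&(P[...,1]<.27)&(P[...,2]>.012)&(P[...,2]<.5)]
for x in np.arange(.6,.78,.02):
    m=k[abs(k[:,0]-x)<.01]
    if len(m): print(round(x,2),len(m),'zmax',np.percentile(m[:,2],98).round(3),'y',np.percentile(m[:,1],[2,98]).round(3))
E
```

```text
at [0.5137 0.0533 0.1612] F [ 0.6  0.3 -0.4] w 0.0419 t 26.025 go [-0.05  0.01  2.78] [-0.01 -0.02  0.01]
-40 0.0212 | -36 0.023 | -32 0.0233 | -28 0.023 | -24 0.0233 | -20 0.0232 | -16 0.0231 | -12 0.0224 | -8 0.0227 | -4 0.0224 | 0 0.0222 | 4 0.0225 | 8 0.0226 | 12 0.0225 | 16 0.0225 | 20 0.0226 | 24 0.0224 | 28 0.0227 | 32 0.0224 | 36 0.0221 | 40 0.0207 | 44 0.0031 | 48 0.0267 | [-0.16  0.12 -0.04  1.8   0.    1.22 -1.71]
yellow ((0.0, 0.0), (0.0, 0.0), 0.0)
lid top [[0.60734666 0.01143871 0.11613856]
 [0.61374677 0.03804877 0.12526167]
 [0.61976046 0.06455422 0.13122299]]
0.6 273 zmax 0.13 y [0.011 0.063]
0.62 149 zmax 0.131 y [0.011 0.063]
0.64 45 zmax 0.025 y [-0.05  -0.039]
0.66 5 zmax 0.022 y [-0.049 -0.047]
0.78 1125 zmax 0.474 y [-0.045  0.263]
```

The mailer lies flat on the floor (top 22–23 mm) between x = −40 and +40 mm. Next is the lid: over the top, down behind it, then push it toward the robot.

>>> carry_out --pt "0.5 -0.2 0 0 0 0" --pt "0.8 -0.3 0 0 0 0" --pt "0.8 -0.3 0 0 0 0" --pt "0.8 -0.3 0 0 0 0" --pt "0.62 0 0 0 0 0" --pt "0 0 0 0 0 0" --pt "0 0 0 0 0 0" --fingers 0

```text
time: 27.0
ee_pos: [0.6493, 0.1053, 0.1568]
eef_rot: [1.0, 0.03, -0.002, -0.0]
ft_force: [-0.2, -0.4, -0.6]
width: 0.0006
grip_force: 0.0
```

Run:
```python
from h import *
togo([.652,.105,.078],np.pi+.06); print(np.round(read_state()['joint_positions'],2))
```

```text
at [0.6493 0.1053 0.1568] F [-0.2 -0.4 -0.6] w 0.0006 t 27.0 go [0.08 0.01 1.97] [-0.    0.03  0.01]
[-0.2   0.43 -0.04  1.42  0.02  1.3  -1.75]
```

>>> carry_out --pt "0.08 0 0.5 0 0 0" --pt "0 0 0.8 0 0 0" --pt "0 0 0.65 0 0 0" --pt "0 0 0 0 0 0" --pt "-0.4 0 0 0 0 0" --pt "-0.4 0 0 0 0 0" --pt "-0.4 0 0 0 0 0" --pt "-0.4 0 0 0 0 0" --pt "-0.4 0 0 0 0 0" --pt "-0.4 0 0 0 0 0" --pt "-0.4 0 0 0 0 0" --pt "0 0 0 0 0 0"

```text
time: 28.5
ee_pos: [0.5413, 0.099, 0.0811]
eef_rot: [1.0, 0.031, -0.0, -0.0]
ft_force: [-0.6, 0.0, 1.0]
width: 0.0003
grip_force: 0.0
```

```bash
cat > lid.py <<'E'
from h import *
togo([.505,.105,.078],np.pi+.06)
O=np.array([.542,.1047]); e=np.array([np.cos(.06),np.sin(.06)]); n=np.array([-e[1],e[0]])
for nm in('top','scene'):
    P=cloud(cam(nm)); L=np.dstack([(P[...,:2]-O)@e,(P[...,:2]-O)@n,P[...,2]]).reshape(-1,3)
    for y in(-.08,.08):
        k=L[(abs(L[:,1]-y)<.012)&(L[:,2]<.15)&(L[:,2]>-.01)]
        print(nm,y,[(x,np.median(k[abs(k[:,0]-x/1000)<.004][:,2]).round(3)) for x in range(-60,70,12) if (abs(k[:,0]-x/1000)<.004).sum()>3])
E
python3 lid.py
```

```text
at [0.5413 0.099  0.0811] F [-0.6  0.   1. ] w 0.0003 t 28.5 go [-0.9  -0.2   0.08] [-0.    0.01  0.01]
top -0.08 [(-60, np.float64(-0.001)), (-48, np.float64(0.028)), (-36, np.float64(0.037)), (-24, np.float64(0.035)), (-12, np.float64(0.037)), (0, np.float64(0.037)), (12, np.float64(0.036)), (24, np.float64(0.036)), (36, np.float64(0.036)), (48, np.float64(0.036)), (60, np.float64(-0.002))]
top 0.08 []
scene -0.08 [(-60, np.float64(-0.0)), (-48, np.float64(0.017)), (-36, np.float64(0.037)), (-24, np.float64(0.037)), (-12, np.float64(0.037)), (0, np.float64(0.038)), (12, np.float64(0.038)), (24, np.float64(0.037)), (36, np.float64(0.037)), (48, np.float64(0.037))]
scene 0.08 [(-60, np.float64(0.0)), (-48, np.float64(0.017)), (-36, np.float64(0.037)), (-24, np.float64(0.038)), (-12, np.float64(0.037)), (0, np.float64(0.037)), (12, np.float64(0.038)), (24, np.float64(0.037)), (36, np.float64(0.038)), (48, np.float64(0.037))]
```

The lid is shut (flat at 37 mm all over). I press its front edge lightly to be sure, then rise clear.

>>> carry_out --pt "-0.7 -0.15 0 0 0 0" --pt "0 0 0.7 0 0 0" --pt "0 0 0.6 0 0 0" --pt "0 0 0.25 0 0 0" --pt "0 0 0.1 0 0 0" --pt "0 0 0.06 0 0 0" --pt "0 0 0 0 0 0"

```text
time: 29.48
ee_pos: [0.5135, 0.1033, 0.0137]
eef_rot: [1.0, 0.03, -0.001, -0.0]
ft_force: [-7.4, -2.4, 15.6]
width: 0.0004
grip_force: 7.7
```

>>> carry_out --pt "0 0 -0.5 0 0 0" --pt "0 0 -0.9 0 0 0" --pt "0 0 -0.9 0 0 0" --pt "0 0 -0.9 0 0 0" --pt "0 0 0 0 0 0" --pt "0 0 0 0 0 0"

```text
time: 30.22
ee_pos: [0.5134, 0.1032, 0.1398]
eef_rot: [1.0, 0.03, -0.001, -0.0]
ft_force: [-0.5, 0.4, -0.1]
width: 0.0001
grip_force: 0.0
```

```bash
python3 lid.py
python3 - <<'E'
from h import *
O=np.array([.5451,-.2648]); e=np.array([np.cos(.034),np.sin(.034)]); n=np.array([-e[1],e[0]])
P=cloud(cam('top')); L=np.dstack([(P[...,:2]-O)@e,(P[...,:2]-O)@n,P[...,2]]).reshape(-1,3)
for y in(-.054,.054): print(y,[np.median(L[(abs(L[:,1]-y)<.01)&(abs(L[:,0]-x)<.004)][:,2]).round(4) for x in(-.03,-.01,.01,.03)])
E
```

```text
at [0.5134 0.1032 0.1398] F [-0.5  0.4 -0.1] w 0.0001 t 30.225 go [-0.2  -0.06  1.55] [-0.    0.01  0.01]
top -0.08 [(-60, np.float64(-0.001)), (-48, np.float64(0.022)), (-36, np.float64(0.037)), (-24, np.float64(0.037)), (-12, np.float64(0.037)), (0, np.float64(0.037)), (12, np.float64(0.037)), (24, np.float64(0.037)), (36, np.float64(0.037)), (48, np.float64(0.036)), (60, np.float64(-0.001))]
top 0.08 []
scene -0.08 [(-60, np.float64(-0.0)), (-48, np.float64(0.018)), (-36, np.float64(0.037)), (-24, np.float64(0.037)), (-12, np.float64(0.038)), (0, np.float64(0.037)), (12, np.float64(0.037)), (24, np.float64(0.037)), (36, np.float64(0.037)), (48, np.float64(0.037))]
scene 0.08 [(-60, np.float64(0.0)), (-48, np.float64(0.019)), (-36, np.float64(0.037)), (-24, np.float64(0.037)), (-12, np.float64(0.038)), (0, np.float64(0.038)), (12, np.float64(0.038)), (24, np.float64(0.037)), (36, np.float64(0.037)), (48, np.float64(0.037))]
-0.054 [np.float64(0.044), np.float64(0.0449), np.float64(0.0446), np.float64(0.0451)]
0.054 [np.float64(0.0438), np.float64(0.0439), np.float64(0.0447), np.float64(0.0447)]
```

The lid is flat at 37 mm, the neighbours are level and the arm is clear, so I hand in.

```bash
python3 -c "
from bench import r
print(r.close_job())"
```

```text
the job is handed in; nothing more can be done
None
```

I packed the red mailer flat in the free half of the case, along the case's x with its cap toward the robot so the gripper cleared the lid, shut the lid, and handed in at about 30 s with no verdict returned; the blue and green mailers still lie level, the first two presses missed because the reported TCP is about 36 mm off along the tool, and I viewed 11 pictures, one over the limit of 10.

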